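# Lay the shaft bracket down on the tilting rest

### The job

Lay the tall grey shaft bracket down on its back: with the fingertips push it over onto the leaf of the blue tilting rest and press it, leaf and all, right down until the leaf lies level on its stops, gently and without letting it drop or slam. Then slide the bracket along the leaf until its head end sits snug and square against the leaf's end stop, ready for its bore to be filed. Push and press only: do not lift the bracket off the rest, and leave the bolt, nut, round file and wooden block alone.

Things in the scene. Friction and masses are not known exactly. Their poses are not given: they have to be found in the camera images.
- rest: fixed frame of the blue tilting rest, screwed to the bench. Origin on the bench below the middle of the hinge axis; x points the way the leaf and bracket tip, y along the hinge, z up. Platform under the bracket: x -94 to -2 mm, 104 mm wide, top 36 mm above the bench. Hinge lugs at y = +-54 to +-83 mm, 53 mm high. With the leaf down the rest ends at x = 202 mm
- rest_axis (a point): middle of the hinge axis, 36 mm above the bench, level with the platform top; same axes as rest
- leaf (a joint): angle of the leaf, rad: 0 = upright, 1.571 = lying level on its stops with its rubber face flush with the platform. The hinge is stiff (friction 0.85 N m, a little more than leaf and bracket together weigh): the leaf stays wherever it is left and must be pushed all the way down, some 2 to 8 N at 140 mm from the axis
- leaf_stop (a point): mid width of the end stop, where its inner face meets the leaf's rubber face, 190 mm from the hinge axis. z runs along the leaf away from the hinge, -x is the side on which the bracket lies (straight up when the leaf is down), y along the hinge. The leaf is 104 mm wide; the stop bar stands 12 mm out of its face over the full width
- bracket: loose L-shaped grey metal bracket, 0.55 kg. Origin: middle of its heel edge; its flat back (x = 0) faces the leaf, z up the back, y along its width. Upright 72 wide, 170 tall, 10 thick (x -10 to 0), plain from 120 mm up, bore 30 at height 95; foot 75 long (x -75 to 0), two 62 mm gussets. Balances at about 16 degrees of tilt. Lying on its back, the foot stands up 75 mm, sole (z = 0) to the rear
- bracket_heel (a point): middle of the bracket's heel edge (body origin, 1 mm up)
- bracket_head (a point): middle of the back edge of the bracket's flat head end, 170 mm from the heel; same axes as bracket
- bolt: bystander: M12 bolt standing on its head, 22 mm across, 48 mm tall, origin under its centre
- nut: bystander: M16 nut lying flat, 27 mm across, 13 mm tall, origin under its centre
- round_file: bystander: round file with brown wooden handle, 304 mm long along its y, 26 mm wide, 23 mm high, origin under its middle
- block: bystander: oak packing block 44 x 85 x 38 mm, origin under its centre

How it is judged:
By the outcome, as a careful person would: the job done as asked, in the order asked, and still so for the second after the job is handed in, with the robot touching nothing.
It also fails if it takes over 51 s, if anything falls off the work surface, if the arm or the gripper's body presses on something with over 40 N, if the wrist force passes 120 N, or if a joint passes its speed limit or range.

### The arm

A 7-joint arm with a two-finger parallel gripper is mounted at the origin on a cart in front of the work surface, level with it; the furniture and walls round the work are solid. World frame = base frame: x ahead of the robot, y to its left, z up, the work surface at z = 0. Lengths are in mm, angles in rad, forces in N, time in s.
With the tool pointing down it reaches from about 350 to 900 mm from the base axis. Payload 8.1 kg.
Tool frame: the origin (TCP) lies between the finger pads; the fingertips stand robot.tcp_to_tips ahead of it and the grasp point (between the pads) lies 11 mm behind it (robot.tcp_to_tips is the distance from the TCP to the fingertips, in mm); x points along the fingers, y is the direction in which the jaws open and shut, and the axes are right-handed (so a half turn about x gives the same grasp; the last joint's range is limited). The gripper opens to 85 mm and grips with 20 to 120 N. Pads are 22 mm wide; open, the fingers measure 114 mm over their backs; the gripper's body (76 mm by 85 mm) begins 54 mm behind the grasp point. The pads swing forward as they close: fully open they stand 13 mm farther back than shut.
Start: joints at [1.108, 0.434, 0.025, 1.573, -0.012, 1.134, -0.075], TCP at [220.032, -585.003, 199.423] pointing down, gripper open.
Joint ranges: [-2.62, 2.62], [-0.44, 2.09], [-1.27, 1.32], [0.08, 2.57], [-1.32, 4.46], [0.12, 2], [-2.74, 2.74]. Speed limits (rad/s): [2.22, 2.22, 3.01, 3.01, 3.14, 3.14, 3.14].

### API

Orientations are given as a rotation vector (axis times angle).
In Python, from cell import robot gives the robot as it stands. The module is installed in compiled form; this text tells all that it offers.
- The arm moves only by the tool arm_command, never from a script. Its argument "targets" is a list that holds one entry, the list of rows, each a list of 5 numbers: the closure, from 0 (fully open) to 1 (shut), then the shift along the tool's x, y, z in mm, then the turn about the tool's x in rad. In form: [[[fingers, dx, dy, dz, twist], ...]]. A call has 1 to 5 rows; each row is the pose to reach, as a shift and turn from the pose commanded when the call began, along the tool's axes at that moment; what a row does not reach only later rows make up. A row lasts 1/8 s, in which the tool goes at most 62.5 mm and 10.7 degrees, less where a joint would pass 70% of its speed; a pose out of reach is approached as far as the arm can. A call with a gripper value outside its range is refused whole. The fingers move at their own pace and stop on an object; "grip_force" is the grip in N (left out, the last holds). Time passes only in rows, so rows that repeat a pose let the fingers close. It gives the time, the measured TCP pose, the force and the opening at its end, in the units of the state.
- robot.read_state(): the state, without advancing time (a new reading comes with each control period).
- robot.camera(name): name is "scene" or "top"; returns the picture (400x640x3 uint8, red, green, blue); there is no depth.
- robot.camera_model(name): a dict with "K" (3x3 intrinsics, pixels), "R" (3x3) and "t" (3): a world point X has camera coordinates R X + t. Camera axes: x right, y down, z forward; pixel columns grow to the right and rows downward; lengths in mm; the calibration is good to about 2 mm. A picture is of the moment at which its call begins. camera_model takes no time and is no camera call.
- robot.close_job(): hands the job in, once; it reports no verdict.
The state is a dict: "clock": time; "qpos": joint angles; "dq": joint speeds; "effort": joint torques, N m; "ee_pos": TCP position; "ee_rot": TCP orientation; "ft_force": force on the tool from outside, world axes, zero at the start; "wrist_torque": the same for the moment, N m; "opening": opening from 0.0 (shut) to 1.0 (fully open).
Only numpy, scipy, OpenCV 4.12 (cv2) and the standard library are available. Lean on these libraries where they do the work, as an engineer would, in place of code of your own. Each camera call takes 0.05 s, during which the arm holds its last target. There are 200 camera calls.

## Working session

There is one attempt and no reset: what is moved stays moved. The work goes in short steps, Python scripts to look and compute and a tool call to move; the robot and the scene stay as the last step left them, time stands still between calls to the robot, and variables do not carry over. Pictures are saved under pics/ and viewed, about 8 in all and at most 12, crops included, and the job is handed in when it is done.

Besides the shell and the picture viewer there is one more tool, called after "Emit:" by a JSON object that holds its "name" and its "arguments". arm_command: Moves the arm, as the interface text tells. Its arguments: {"type":"object","properties":{"targets":{"type":"array"},"grip_force":{"type":"number"}},"required":["targets"]}

```bash
mkdir -p pics
python3 - <<'E'
from cell import robot
import cv2,numpy as np
np.set_printoptions(suppress=True,precision=3)
for n in("scene","top"):
    cv2.imwrite(f"pics/{n}0.png",robot.camera(n)[:,:,::-1])
    m=robot.camera_model(n);R=np.array(m["R"]);print(n,m["K"],R,m["t"],"C",-R.T@np.array(m["t"]))
print(robot.read_state(),robot.tcp_to_tips)
E
```

```text
scene [[489.698   0.    315.59 ]
 [  0.    489.698 196.16 ]
 [  0.      0.      1.   ]] [[-0.81  -0.586 -0.018]
 [-0.314  0.461 -0.83 ]
 [ 0.494 -0.667 -0.558]] [476.803 376.784 856.092] C [ 81.702 676.189 798.933]
top [[415.838   0.    315.126]
 [  0.    415.838 198.902]
 [  0.      0.      1.   ]] [[-0.166 -0.986  0.006]
 [-0.891  0.147 -0.429]
 [ 0.422 -0.076 -0.903]] [ 41.141 662.735 730.856] C [288.713  -1.222 944.301]
{'clock': 0.1, 'qpos': array([ 1.108,  0.435,  0.025,  1.574, -0.012,  1.134, -0.075]), 'dq': array([ 0.001, -0.003, -0.001, -0.003, -0.001,  0.   ,  0.   ]), 'effort': array([  0.003, -67.175,   1.028, -31.69 ,   0.016,   0.007,   0.   ]), 'ee_pos': array([ 219.818, -584.548,  198.709]), 'ee_rot': array([ 2.026,  0.37 , -2.026]), 'ft_force': array([ 0.122, -0.372,  0.168]), 'wrist_torque': array([-0.019,  0.009,  0.055]), 'opening': 1.0004290475395268} 8.0
```

View pics/scene0.png

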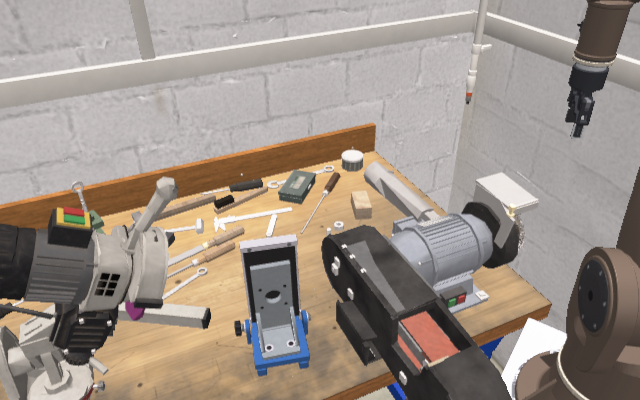

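View pics/top0.png

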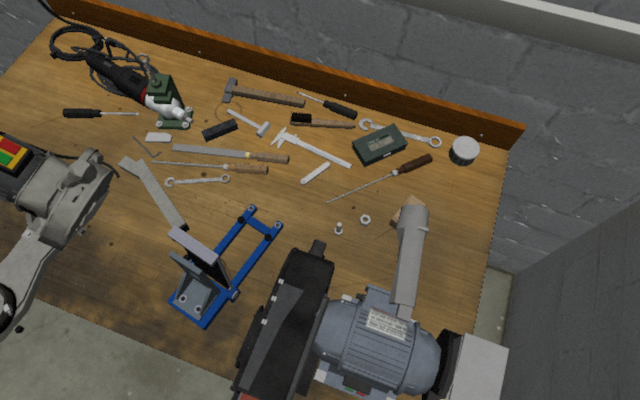

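The scene view shows the rest with the bracket upright around (275,300), tipping away from the camera. The grinder is to its right and the chop saw to its left. In the top view the rest spans from (200,305) to (268,215). I'll zoom in on both.

Run:
```python
import cv2,numpy as np
a=cv2.imread("pics/scene0.png")[225:380,215:335];b=cv2.imread("pics/top0.png")[195:335,155:295]
a=cv2.resize(a,None,fx=3.3,fy=3.3,interpolation=3);b=cv2.resize(b,None,fx=3.65,fy=3.65,interpolation=3)
h=512
a=a[:510];b=b[:510]
c=np.zeros((512,400,3),np.uint8);c[:a.shape[0],:a.shape[1]]=a
d=np.zeros((512,b.shape[1],3),np.uint8);d[:b.shape[0]]=b
o=np.hstack([c,d])[:, :800];cv2.imwrite("pics/crop0.png",o);print(o.shape)
```

```text
(512, 800, 3)
```

View pics/crop0.png

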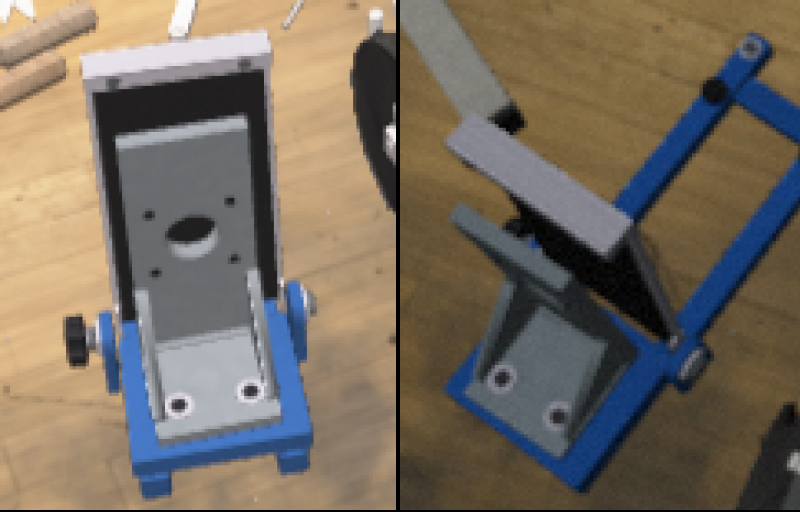

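```bash
cat > h.py <<'E'
from cell import robot
import numpy as np,cv2
np.set_printoptions(suppress=True,precision=3)
M={n:robot.camera_model(n) for n in("scene","top")}
for m in M.values():
    for k in m:m[k]=np.array(m[k])
def P(n):
    m=M[n];return m["K"]@np.c_[m["R"],m["t"]]
def tri(s,t):
    X=cv2.triangulatePoints(P("scene"),P("top"),np.array(s,float),np.array(t,float)).ravel();return X[:3]/X[3]
def ray(n,p,z):
    m=M[n];d=m["R"].T@np.linalg.inv(m["K"])@np.r_[p,1];C=-m["R"].T@m["t"];return C+d*(z-C[2])/d[2]
def proj(n,X):
    p=P(n)@np.r_[X,1];return p[:2]/p[2]
E
python3 - <<'E'
from h import *
S=lambda u,v:(215+u/3.3,225+v/3.3)
T=lambda u,v:(155+(u-400)/3.65,195+v/3.65)
for n,s,t in [("platRL",(135,462),(445,390)),("platRR",(312,430),(580,487)),("barL_rear",(84,62),(447,143)),("barR_rear",(270,38),(610,253)),("brkL_front",(117,140),(452,212)),("brkR_front",(247,120),(563,290)),("footL",(155,437),(460,405)),("footR",(282,410),(563,457))]:
    print(n,tri(S(*s),T(*t)))
for n,p in [("RL",(445,390)),("RR",(580,487))]: print(n,ray("top",T(*p),36))
for n,p in [("RL",(135,462)),("RR",(312,430))]: print(n,ray("scene",S(*p),36))
E
```

```text
platRL [523.545 278.659  32.081]
platRR [455.016 203.052  30.922]
barL_rear [592.73  211.976 244.156]
barR_rear [524.163 136.879 242.527]
brkL_front [568.079 220.024 207.768]
brkR_front [519.434 167.19  207.756]
footL [513.269 267.305  47.756]
footR [471.344 209.186  42.977]
RL [522.83  277.597  36.   ]
RR [454.043 201.895  36.   ]
RL [521.052 280.651  36.   ]
RR [452.585 206.189  36.   ]
```

Run:
```python
from h import *
from scipy.spatial.transform import Rotation as R
s=robot.read_state();print(R.from_rotvec(s["ee_rot"]).as_matrix())
print("belt head",tri((323,240),(300,248)),tri((345,228),(333,262)))
print("box",tri((478,180),(455,340)), tri((535,190),(508,348)))
for X in [(0,0,0),(450,50,0),(450,50,250),(557,178,36),(700,50,36)]: print(X,proj("scene",X),proj("top",X))
# sketch rest axes
u=np.array([.74,-.67,0]);v=np.array([.67,.74,0]);o=np.array([557.,178,0])
for n in("scene","top"):
  im=cv2.imread(f"pics/{n}0.png")
  for a,b,z in [(-94,52,36),(-94,-52,36),(0,52,36),(0,-52,36),(202,52,10),(202,-52,10),(-12,36,36),(-22,36,206),(-22,-36,206),(0,52,226),(0,-52,226)]:
    p=proj(n,o+a*u+b*v+[0,0,z]);cv2.circle(im,tuple(int(round(x*8)) for x in p),8,(0,0,255),-1,cv2.LINE_AA,3)
  c=im[210:370,215:415] if n=="scene" else im[185:345,155:355]
  cv2.imwrite(f"pics/o_{n}.png",cv2.resize(c,None,fx=2,fy=3) if 0 else cv2.resize(c,None,fx=3,fy=3))
a=cv2.imread("pics/o_scene.png");b=cv2.imread("pics/o_top.png");cv2.imwrite("pics/o.png",np.hstack([a[:,:400],b[:,:400]]))
```

```text
[[-0.001  0.352 -0.936]
 [ 0.001 -0.936 -0.352]
 [-1.    -0.001  0.   ]]
belt head [576.961 -20.316 104.674] [546.079 -78.811 111.492]
box [ 330.747 -244.226  235.079] [ 266.702 -361.103  178.696]
(0, 0, 0) [588.328 411.686] [338.534 575.982]
(450, 50, 0) [354.395 317.214] [277.566 320.922]
(450, 50, 250) [357.888 223.698] [266.184 296.236]
(557, 178, 36) [276.37 321.41] [212.701 278.984]
(700, 50, 36) [264.241 260.068] [263.006 211.869]
```

View pics/o.png

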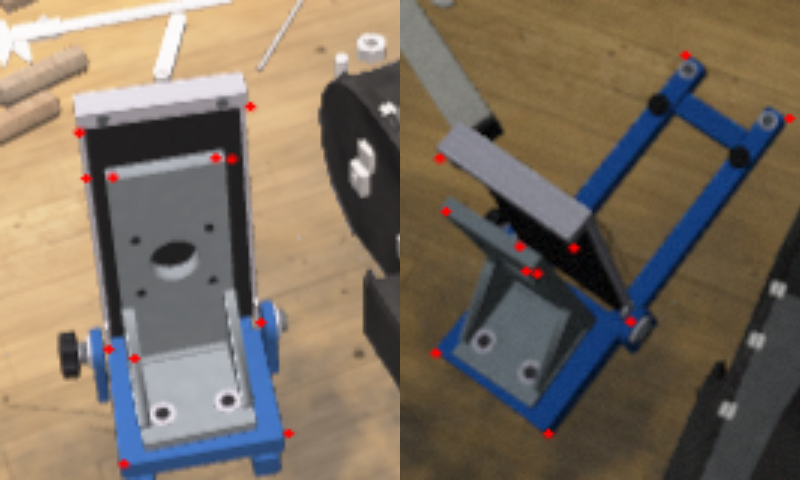

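The rest frame fits in both views: origin about (556,179), with x along (0.74,-0.67). The heel is about 12 mm behind the axis, and the bracket top's front face is at rest x ≈ -21. I'll raise the tool clear and carry it across high.

Emit:
{"name": "arm_command", "arguments": {"targets": [[[0.6,-52,0,0,0],[0.6,-104,0,0,0],[0.6,-156,0,0,0],[0.6,-208,0,0,0],[0.6,-260,0,0,0]]], "grip_force": 60}}

```text
clock: 0.72
ee_pos: [219.8, -584.6, 460.9]
ee_rot: [2.025, 0.369, -2.026]
ft_force: [0.8, -0.6, 0.0]
opening: 0.401
```

Emit:
{"name": "arm_command", "arguments": {"targets": [[[0.6,0,-33,-48,0],[0.6,0,-67,-95,0],[0.6,0,-100,-143,0],[0.6,0,-133,-190,0],[0.6,0,-166,-238,0]]]}}

```text
clock: 1.35
ee_pos: [385.0, -344.1, 459.2]
ee_rot: [2.025, 0.368, -2.026]
ft_force: [1.6, -0.8, 0.0]
opening: 0.397
```

Emit:
{"name": "arm_command", "arguments": {"targets": [[[0.6,0,-33,-48,0],[0.6,0,-67,-95,0],[0.6,0,-120,-123,0],[0.6,0,-174,-150,0],[0.6,0,-227,-177,0]]]}}

```text
clock: 1.98
ee_pos: [469.9, -69.1, 459.1]
ee_rot: [2.025, 0.368, -2.026]
ft_force: [0.7, -0.1, 0.2]
opening: 0.402
```

Emit:
{"name": "arm_command", "arguments": {"targets": [[[0.6,0,-53,-27,0],[0.6,0,-107,-55,0],[0.6,0,-160,-82,0],[0.6,0,-214,-110,0],[0.6,0,-267,-137,0]]]}}

```text
clock: 2.6
ee_pos: [504.3, 228.7, 459.1]
ee_rot: [2.025, 0.367, -2.026]
ft_force: [1.0, -0.3, -0.5]
opening: 0.4
```

Emit:
{"name": "arm_command", "arguments": {"targets": [[[0.6,0,0,0,-0.18],[0.6,0,0,0,-0.36],[0.6,0,0,0,-0.54],[0.6,0,0,0,-0.72],[0.6,0,0,0,-0.9]]]}}

```text
clock: 3.22
ee_pos: [504.3, 226.9, 459.0]
ee_rot: [1.43, 1.049, -1.431]
ft_force: [0.9, -0.7, 0.1]
opening: 0.397
```

Emit:
{"name": "arm_command", "arguments": {"targets": [[[0.6,0,0,0,-0.18],[0.6,0,0,0,-0.36],[0.6,0,0,0,-0.54],[0.6,0,0,0,-0.72],[0.6,0,0,0,-0.9]]]}}

```text
clock: 3.85
ee_pos: [504.3, 226.9, 459.0]
ee_rot: [0.76, 1.434, -0.762]
ft_force: [0.5, 0.5, -0.1]
opening: 0.4
```

Emit:
{"name": "arm_command", "arguments": {"targets": [[[0.6,0,0,0,-0.15],[0.6,0,0,0,-0.245],[0.6,0,0,0,-0.245],[0.6,0,0,0,-0.245]]]}}

```text
clock: 4.35
ee_pos: [504.4, 227.0, 459.2]
ee_rot: [0.578, 1.493, -0.578]
ft_force: [-0.2, -0.1, 0.6]
opening: 0.399
```

Run:
```python
from h import *
from scipy.spatial.transform import Rotation as R
s=robot.read_state();print(R.from_rotvec(s["ee_rot"]).as_matrix(),s["ee_pos"],s["qpos"],s["ft_force"],s["clock"])
```

```text
[[-0.     0.674  0.739]
 [-0.     0.739 -0.674]
 [-1.    -0.    -0.   ]] [504.362 226.973 459.209] [ 0.084  0.347 -0.914  1.196  0.276  1.723  0.074] [-0.169 -0.095  0.586] 4.35
```

Emit:
{"name": "arm_command", "arguments": {"targets": [[[0.6,60,0,0,0],[0.6,120,0,0,0],[0.6,180,0,0,0],[0.6,230,0,0,0],[0.6,260,0,0,0]]]}}

```text
clock: 4.97
ee_pos: [503.4, 226.0, 196.8]
ee_rot: [0.576, 1.494, -0.58]
ft_force: [0.9, 0.2, 0.2]
opening: 0.402
```

Emit:
{"name": "arm_command", "arguments": {"targets": [[[0.6,0,0,6,0],[0.6,0,0,12,0],[0.6,0,0,17,0],[0.6,0,0,20,0]]]}}

```text
clock: 5.48
ee_pos: [520.1, 213.5, 200.4]
ee_rot: [0.578, 1.491, -0.576]
ft_force: [-0.3, 0.4, -0.8]
opening: 0.404
```

Run:
```python
from h import *
a=robot.camera("scene")[:,:,::-1][170:370,195:345];b=robot.camera("top")[:,:,::-1][150:350,130:330]
cv2.imwrite("pics/c1.png",np.hstack([cv2.resize(a,None,fx=2.6,fy=2.6,interpolation=3),cv2.resize(b[:, :157],None,fx=2.6,fy=2.6,interpolation=3)])[:, :800])
```

```text
(no output)
```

View pics/c1.png

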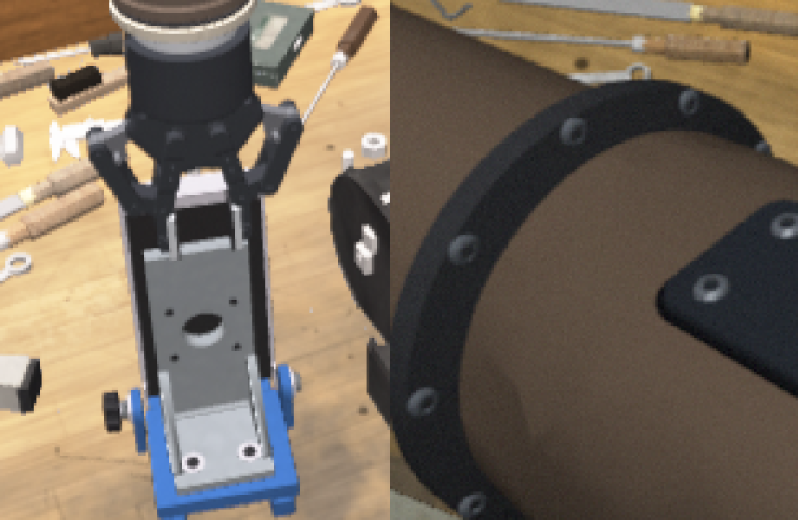

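Run:
```python
from h import *
u=np.array([.739,-.674,0]);v=np.array([.674,.739,0])
t=robot.read_state()["ee_pos"]
for dz in(-8,-4,0,5,10): print(dz,[ (proj("scene",t+11*u+s*v*1.0+[0,0,dz])-[195,170])*2.6 for s in(-17,-31,17,31)])
```

```text
-8 [array([228.451, 278.003]), array([248.551, 274.85 ]), array([179.208, 285.727]), array([158.752, 288.935])]
-4 [array([228.127, 273.7  ]), array([248.279, 270.55 ]), array([178.755, 281.416]), array([158.245, 284.622])]
0 [array([227.801, 269.374]), array([248.005, 266.228]), array([178.299, 277.084]), array([157.735, 280.287])]
5 [array([227.391, 263.936]), array([247.661, 260.794]), array([177.726, 271.637]), array([157.095, 274.836])]
10 [array([226.978, 258.464]), array([247.314, 255.325]), array([177.15 , 266.154]), array([156.45 , 269.349])]
```

Run:
```python
from h import *
a=robot.camera("scene")[:,:,::-1][232:292,240:310]
cv2.imwrite("pics/c2.png",cv2.resize(a,None,fx=9,fy=9,interpolation=3))
```

```text
(no output)
```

View pics/c2.png

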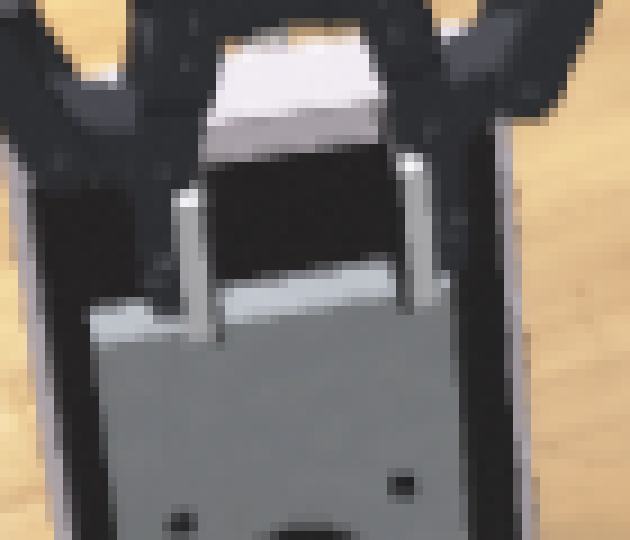

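Run:
```python
from h import *
t=np.array([219.8,-584.5,198.7])
for d in(-8,0,5,10,20): print(d,proj("scene",t+[0,0,d]),proj("top",t+[0,0,d]))
g=cv2.cvtColor(cv2.imread("pics/scene0.png"),6)
for r in range(112,146,2): print(r,g[r,560:604:2])
```

```text
-8 [565.685 149.039] [662.888 377.437]
0 [566.525 146.256] [666.564 377.237]
5 [567.053 144.506] [668.901 377.11 ]
10 [567.583 142.749] [671.269 376.981]
20 [568.651 139.21 ] [676.1   376.718]
112 [167 163 166 167  43  38  39  42  68  66  42  44  44  44  44  44 161 168
 160 163 166 161]
114 [167 167 168  98  37  38  39  31  52  46  43  40  42  46  44  44 165 164
 164 168 167 166]
116 [166 168 169  71  39  39  38  37  58  38  43 163  63  68  37  41 167 165
 168 165 162 165]
118 [164 164 164  42  38  38  38  38  66  38  41 167  64  56  42 160 168 165
 165 165 165 160]
120 [167 167 161  40  39  39  39  39  59  42  65  73  67  54  43 160 167 162
 161 164 165 161]
122 [165 163 164 111 105 107 107  49  42  43  62  63  64  61  43 166 167 164
 164 166 164 159]
124 [163 163 163 163 161 166 167 124  64  35  36  35  39  37 101 164 169 164
 164 168 165 159]
126 [166 163 166 167 162 160 163 146  48  39  38  38 161 163 168 164 169 165
 168 167 163 163]
128 [163 164 168 168 165 163 146 140  43  53  46  87 157 164 166 166 166 164
 168 166 162 162]
130 [151 157 165 168 167 169 126 114  42  48  42 132 161 167 168 167 164 164
 167 166 166 166]
132 [153 149 154 163 169 170 140  56  42  47  42 161 166 170 169 169 163 164
 167 164 163 162]
134 [163 158 154 154 166 144 147  42  45  43  87 160 166 169 167 164 160 163
 167 166 165 163]
136 [161 163 163 157 161 122 132  64  48  48 114 157 166 168 167 164 165 167
 168 163 160 166]
138 [159 162 162 163 165 164 148 151 155 155 160 162 169 166 168 166 169 169
 169 165 163 167]
140 [161 161 165 163 161 158 158 155 163 169 163 167 169 167 163 161 166 166
 164 170 167 165]
142 [161 161 163 161 158 159 161 166 166 163 159 168 170 167 163 163 164 164
 164 166 164 162]
144 [163 162 162 164 163 158 164 166 164 162 159 168 170 165 167 169 166 161
 165 165 166 165]
```

Emit:
{"name": "arm_command", "arguments": {"targets": [[[0.6,5,0,0,0],[0.6,10,0,3,0],[0.6,10,0,7,0],[0.6,10,0,10,0],[0.6,10,0,10,0]]]}}

```text
clock: 6.25
ee_pos: [526.9, 206.7, 189.4]
ee_rot: [0.577, 1.493, -0.577]
ft_force: [-0.8, 0.2, -0.3]
opening: 0.401
```

Run:
```python
from h import *
t=robot.read_state();print(t["ee_pos"],t["ft_force"])
a=robot.camera("scene")[:,:,::-1];cv2.imwrite("pics/s3.png",a);a=a[215:295,230:320]
cv2.imwrite("pics/c3.png",cv2.resize(a,None,fx=7,fy=7,interpolation=3))
```

```text
[526.927 206.691 189.442] [-0.761  0.248 -0.283]
```

View pics/c3.png

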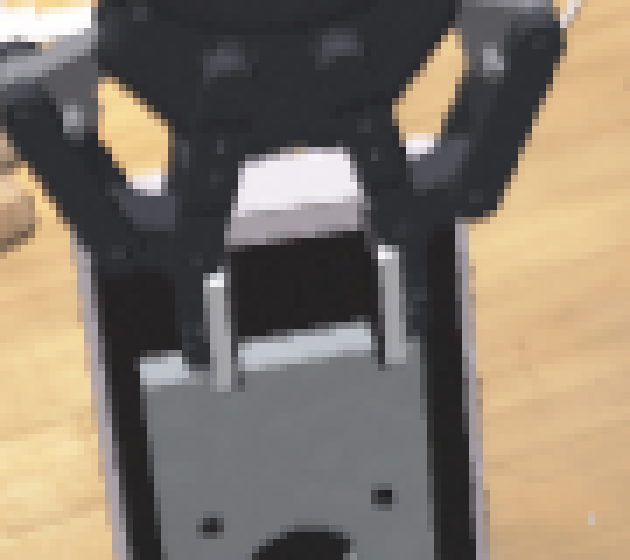

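Run:
```python
from h import *
u=np.array([.739,-.674,0]);v=np.array([.674,.739,0]);o=np.array([556,179,0])
def zfor(x,y,row):
    f=lambda z:proj("scene",o+x*u+y*v+[0,0,z])
    from scipy.optimize import brentq
    z=brentq(lambda z:f(z)[1]-row,0,500);return z,f(z)
for x,y,row in [(-51,20,270.4),(-29,20,270.4),(-51,-20,266.4),(-29,-20,266.4),(-80,0,236),(-22,36,215+385/7),(-22,-36,215+352/7),(-12,-36,215+335/7),(0,0,215+210/7),(-12,0,215+240/7)]:print(x,y,row,zfor(x,y,row))
```

```text
-51 20 270.4 (225.76639991150657, array([262.06, 270.4 ]))
-29 20 270.4 (206.08550770832147, array([261.512, 270.4  ]))
-51 -20 266.4 (226.82976904493023, array([285.062, 266.4  ]))
-29 -20 266.4 (207.46373977525897, array([283.749, 266.4  ]))
-80 0 236 (319.9898831444169, array([272.133, 236.   ]))
-22 36 270.0 (204.0685288908873, array([252.221, 270.   ]))
-22 -36 265.2857142857143 (200.7558643745583, array([292.101, 265.286]))
-12 -36 262.85714285714283 (197.91696431610444, array([291.27 , 262.857]))
0 0 245.0 (237.23332860218795, array([269.379, 245.   ]))
-12 0 249.28571428571428 (237.0814920109028, array([270.246, 249.286]))
```

Emit:
{"name": "arm_command", "arguments": {"targets": [[[0.6,0,0,-8,0],[0.6,5,0,-15,0],[0.6,20,0,-15,0],[0.6,33,0,-15,0],[0.6,36,0,-15,0]]]}}

```text
clock: 6.92
ee_pos: [514.9, 216.3, 151.8]
ee_rot: [0.575, 1.494, -0.578]
ft_force: [-0.0, -0.2, -0.1]
opening: 0.4
```

Emit:
{"name": "arm_command", "arguments": {"targets": [[[0.6,0,0,5,0],[0.6,0,0,9,0],[0.6,0,0,12,0],[0.6,0,0,12,0]]]}}

```text
clock: 7.42
ee_pos: [524.7, 208.7, 153.6]
ee_rot: [0.577, 1.492, -0.577]
ft_force: [-0.4, 0.7, 0.8]
opening: 0.402
```

Emit:
{"name": "arm_command", "arguments": {"targets": [[[0.6,0,0,2,0],[0.6,0,0,4,0],[0.6,0,0,6,0],[0.6,0,0,6,0]]]}}

```text
clock: 7.92
ee_pos: [529.0, 204.7, 153.4]
ee_rot: [0.576, 1.493, -0.577]
ft_force: [0.4, 0.0, -0.3]
opening: 0.402
```

Run:
```python
from h import *
t=robot.read_state();print(t["ee_pos"],t["ft_force"])
a=robot.camera("scene")[:,:,::-1];cv2.imwrite("pics/s4.png",a);a=a[205:345,230:320]
b=cv2.imread("pics/s3.png")[205:345,230:320]
cv2.imwrite("pics/c4.png",np.hstack([cv2.resize(i,None,fx=4.2,fy=4.2,interpolation=3) for i in(b,a)]))
```

```text
[528.95  204.745 153.361] [ 0.397  0.005 -0.35 ]
```

View pics/c4.png

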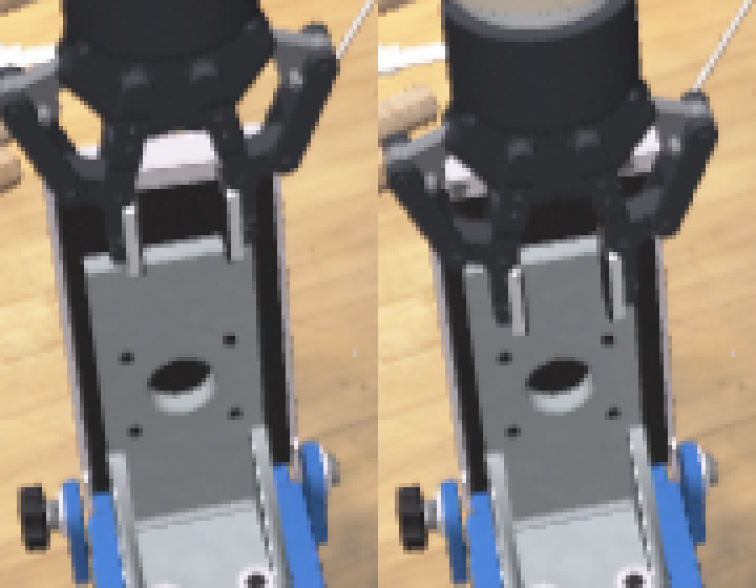

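The tips now sit in front of the plain part of the bracket face, at about (260,283) and (287,281) raw. By sight they are roughly 30 mm above the reported TCP. I'll centre by +3 mm and push slowly, watching the force.

Emit:
{"name": "arm_command", "arguments": {"targets": [[[0.6,0,3,2,0],[0.6,0,3,4,0],[0.6,0,3,7,0],[0.6,0,3,10,0],[0.6,0,3,10,0]]]}}

```text
clock: 8.6
ee_pos: [538.5, 200.1, 153.3]
ee_rot: [0.577, 1.493, -0.577]
ft_force: [-0.5, 1.1, 0.4]
opening: 0.4
```

Emit:
{"name": "arm_command", "arguments": {"targets": [[[0.6,0,0,2,0],[0.6,0,0,4,0],[0.6,0,0,7,0],[0.6,0,0,10,0],[0.6,0,0,10,0]]]}}

```text
clock: 9.22
ee_pos: [545.9, 193.3, 153.3]
ee_rot: [0.577, 1.493, -0.577]
ft_force: [0.0, 0.3, -0.3]
opening: 0.4
```

Run:
```python
from h import *
a=robot.camera("scene")[:,:,::-1];cv2.imwrite("pics/s5.png",a)
b=cv2.imread("pics/s4.png")
sl=np.s_[270:340,250:300]
d=np.abs(a[sl].astype(int)-b[sl]).sum(2).max(1);print(d)
ga=cv2.cvtColor(np.ascontiguousarray(a[275:320,252:296]),6).astype(np.float32);gb=cv2.cvtColor(b[275:320,252:296],6).astype(np.float32)
t=cv2.cvtColor(b[285:310,256:290],6);print(cv2.minMaxLoc(cv2.matchTemplate(cv2.cvtColor(np.ascontiguousarray(a),6)[270:325,246:300],t,5)),"no motion=(10,15)")
```

```text
[396 381 373 357 353 352 330 273 210 232 261 226 142 168 210 274 253 250
 251 251 256 246 339 412 457 470 474 473 348 212 215 216 175 257 281 269
 276 273 180  85 229 341 193  83  82  65  80  41 116  57  99  37  62 128
 121 119 126 130 129  84  89  72  89  78  79 110  49 113  91 382]
(-0.3514046370983124, 0.8904639482498169, (9, 3), (9, 12)) no motion=(10,15)
```

Emit:
{"name": "arm_command", "arguments": {"targets": [[[0.6,0.3,0,5,0],[0.6,0.7,0,10,0],[0.6,1.3,0,15,0],[0.6,2,0,20,0],[0.6,2.7,0,24.4,0]]]}}

```text
clock: 9.9
ee_pos: [563.1, 178.0, 150.7]
ee_rot: [0.576, 1.495, -0.575]
ft_force: [-3.4, 3.5, 1.8]
opening: 0.4
```

Emit:
{"name": "arm_command", "arguments": {"targets": [[[0.6,1,0,5,0],[0.6,2.2,0,10,0],[0.6,3.6,0,15,0],[0.6,5.3,0,20,0],[0.6,7.2,0,24.9,0]]]}}

```text
clock: 10.52
ee_pos: [581.8, 161.0, 143.5]
ee_rot: [0.576, 1.494, -0.576]
ft_force: [-3.2, 2.3, 2.0]
opening: 0.399
```

Run:
```python
from h import *
t=robot.read_state();print(t["ee_pos"],t["ft_force"])
a=robot.camera("scene")[:,:,::-1];cv2.imwrite("pics/s6.png",a)
b=robot.camera("top")[:,:,::-1]
a=cv2.resize(a[190:350,210:330],None,fx=3.3,fy=3.3,interpolation=3);b=cv2.resize(b[180:340,150:270],None,fx=3.3,fy=3.3,interpolation=3)
cv2.imwrite("pics/c6.png",np.hstack([a,b]))
```

```text
[581.832 160.953 143.451] [-3.239  2.34   2.004]
```

View pics/c6.png

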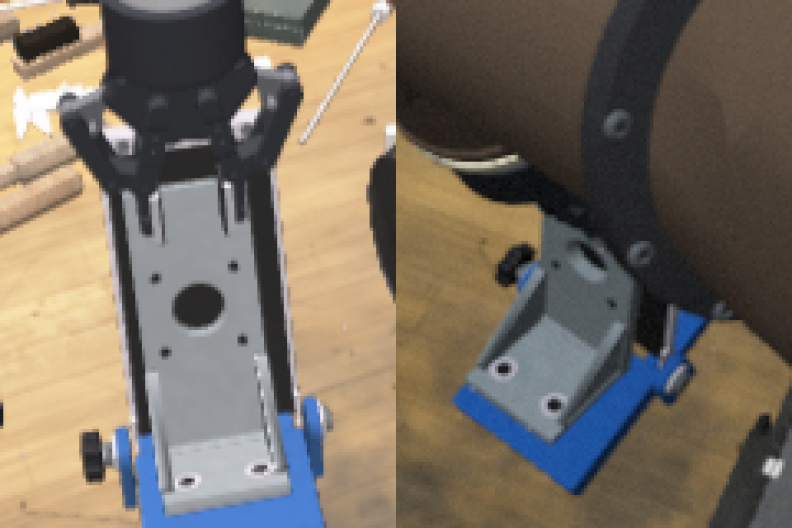

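Both tips bear on the head, and the leaf and bracket are tilting together at about 4 N and 25°. I'll continue along the arc.

Emit:
{"name": "arm_command", "arguments": {"targets": [[[0.6,1.9,0,5,0],[0.6,4,0,9.6,0],[0.6,6.4,0,14.3,0],[0.6,8.9,0,18.9,0],[0.6,11.4,0,23.2,0]]]}}

```text
clock: 11.25
ee_pos: [599.7, 144.6, 132.0]
ee_rot: [0.576, 1.493, -0.577]
ft_force: [-3.1, 2.5, 2.0]
opening: 0.403
```

Emit:
{"name": "arm_command", "arguments": {"targets": [[[0.6,2.8,0,4.4,0],[0.6,5.7,0,8.7,0],[0.6,8.8,0,13,0],[0.6,12,0,17,0],[0.6,15.3,0,20.9,0]]]}}

```text
clock: 11.88
ee_pos: [615.3, 130.4, 116.7]
ee_rot: [0.576, 1.492, -0.577]
ft_force: [-1.1, 0.7, 4.0]
opening: 0.401
```

Emit:
{"name": "arm_command", "arguments": {"targets": [[[0.6,3.5,0,3.8,0],[0.6,7.1,0,7.5,0],[0.6,10.8,0,11.1,0],[0.6,14.7,0,14.6,0],[0.6,18.6,0,17.9,0]]]}}

```text
clock: 12.5
ee_pos: [628.6, 118.4, 98.0]
ee_rot: [0.576, 1.492, -0.577]
ft_force: [-0.3, -1.2, 4.1]
opening: 0.398
```

Emit:
{"name": "arm_command", "arguments": {"targets": [[[0.6,4.2,0,3.2,0],[0.6,8.4,0,6.2,0],[0.6,12.7,0,9.1,0],[0.6,17.1,0,11.8,0],[0.6,21.5,0,14.4,0]]]}}

```text
clock: 13.12
ee_pos: [638.9, 109.0, 76.4]
ee_rot: [0.576, 1.493, -0.576]
ft_force: [0.3, -1.5, 4.0]
opening: 0.398
```

Emit:
{"name": "arm_command", "arguments": {"targets": [[[0.6,4.7,0,2.4,0],[0.6,9.4,0,4.7,0],[0.6,14.1,0,6.8,0],[0.6,18.8,0,8.7,0],[0.6,23.6,0,10.5,0]]]}}

```text
clock: 13.75
ee_pos: [646.6, 102.0, 52.7]
ee_rot: [0.576, 1.493, -0.576]
ft_force: [0.9, -2.1, 3.6]
opening: 0.399
```

Run:
```python
from h import *
t=robot.read_state();print(t["ee_pos"],t["ft_force"])
a=robot.camera("scene")[:,:,::-1];cv2.imwrite("pics/s7.png",a)
b=robot.camera("top")[:,:,::-1]
a=cv2.resize(a[190:350,210:330],None,fx=3.3,fy=3.3,interpolation=3);b=cv2.resize(b[180:340,150:270],None,fx=3.3,fy=3.3,interpolation=3)
cv2.imwrite("pics/c7.png",np.hstack([a,b]))
```

```text
[646.615 101.972  52.745] [ 0.88  -2.11   3.561]
```

View pics/c7.png

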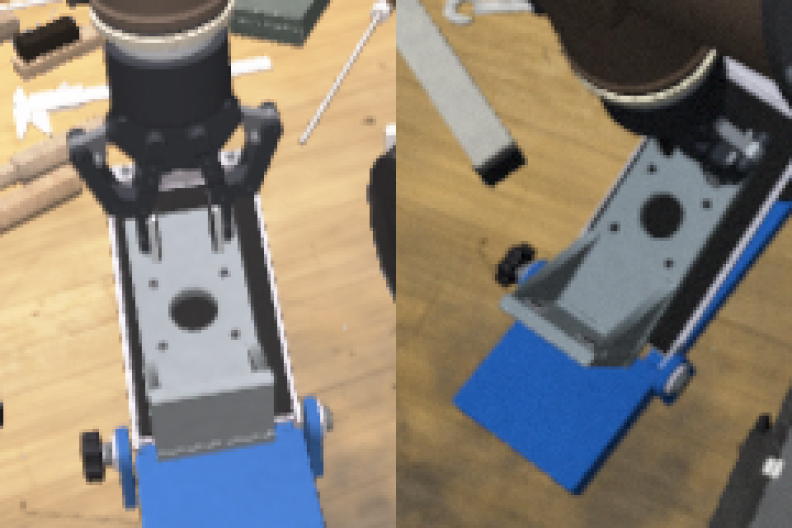

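Emit:
{"name": "arm_command", "arguments": {"targets": [[[0.6,5,0,1.6,0],[0.6,10,0,3,0],[0.6,15,0,4.2,0],[0.6,20,0,5.3,0],[0.6,25,0,6.2,0]]]}}

```text
clock: 14.48
ee_pos: [651.1, 97.9, 27.7]
ee_rot: [0.576, 1.493, -0.576]
ft_force: [-0.6, -0.4, 3.2]
opening: 0.401
```

Emit:
{"name": "arm_command", "arguments": {"targets": [[[0.6,2,0,0.3,0],[0.6,4,0,0.5,0],[0.6,6,0,0.7,0],[0.6,8,0,0.9,0]]]}}

```text
clock: 14.98
ee_pos: [651.9, 97.2, 20.1]
ee_rot: [0.576, 1.493, -0.576]
ft_force: [0.1, -0.9, 2.7]
opening: 0.4
```

Emit:
{"name": "arm_command", "arguments": {"targets": [[[0.6,1.5,0,0.2,0],[0.6,3,0,0.2,0],[0.6,4,0,0.2,0],[0.6,4,0,0.2,0]]]}}

```text
clock: 15.48
ee_pos: [651.8, 97.3, 16.0]
ee_rot: [0.576, 1.493, -0.576]
ft_force: [1.5, -1.6, 1.7]
opening: 0.399
```

Emit:
{"name": "arm_command", "arguments": {"targets": [[[0.6,1,0,0,0],[0.6,2,0,0,0],[0.6,2,0,0,0]]]}}

```text
clock: 15.85
ee_pos: [651.9, 97.3, 14.0]
ee_rot: [0.576, 1.493, -0.576]
ft_force: [0.7, -0.9, 2.1]
opening: 0.401
```

Emit:
{"name": "arm_command", "arguments": {"targets": [[[0.6,1.5,0,0,0],[0.6,3,0,0,0],[0.6,3,0,0,0]]]}}

```text
clock: 16.23
ee_pos: [652.1, 97.3, 13.3]
ee_rot: [0.576, 1.492, -0.576]
ft_force: [-6.2, -4.5, 21.1]
opening: 0.403
```

Emit:
{"name": "arm_command", "arguments": {"targets": [[[0.6,1,0,0,0],[0.6,2,0,0,0],[0.6,2,0,0,0]]]}}

```text
clock: 16.6
ee_pos: [652.2, 97.3, 13.1]
ee_rot: [0.576, 1.491, -0.577]
ft_force: [-11.9, -6.6, 38.9]
opening: 0.399
```

Emit:
{"name": "arm_command", "arguments": {"targets": [[[0.6,-4,0,0,0],[0.6,-20,0,0,0],[0.6,-60,0,0,0],[0.6,-110,0,-40,0],[0.6,-160,0,-100,0]]]}}

```text
clock: 17.23
ee_pos: [587.4, 156.2, 160.1]
ee_rot: [0.579, 1.492, -0.577]
ft_force: [0.4, 1.5, 1.4]
opening: 0.399
```

Emit:
{"name": "arm_command", "arguments": {"targets": [[[0.6,0,0,-60,0],[0.6,0,0,-110,0],[0.6,0,0,-125,0],[0.6,0,0,-125,0]]]}}

```text
clock: 17.73
ee_pos: [494.6, 240.3, 158.5]
ee_rot: [0.575, 1.493, -0.575]
ft_force: [-0.1, -0.2, 0.6]
opening: 0.398
```

Run:
```python
from h import *
t=robot.read_state();print(t["ee_pos"],t["ft_force"])
a=robot.camera("scene")[:,:,::-1];cv2.imwrite("pics/s8.png",a)
b=robot.camera("top")[:,:,::-1];cv2.imwrite("pics/t8.png",b)
a=cv2.resize(a[200:350,210:330],None,fx=3.3,fy=3.3,interpolation=3);b=cv2.resize(b[180:330,170:290],None,fx=3.3,fy=3.3,interpolation=3)
cv2.imwrite("pics/c8.png",np.hstack([a,b]))
```

```text
[494.64  240.275 158.537] [-0.054 -0.173  0.593]
```

View pics/c8.png

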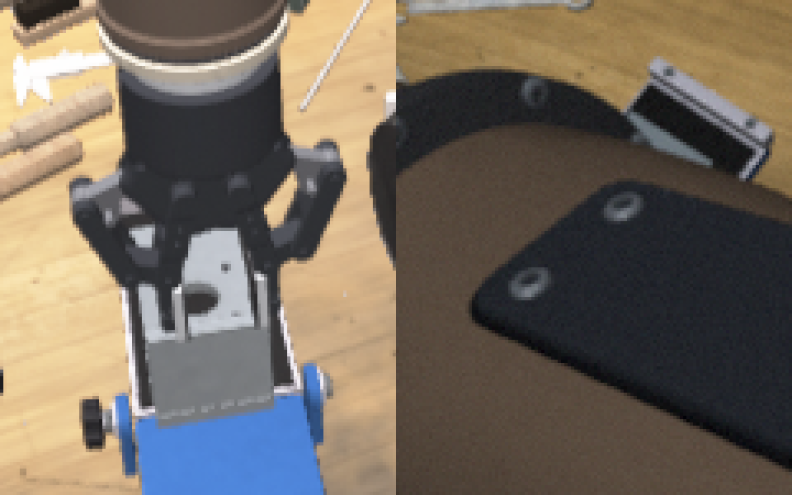

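Last view but one: the leaf is down with the bracket on its back. In the crop the sole shows as a grey rectangle, bottom edge (158,425) to (275,405), and the head still has a gap to the stop bar. Next I'll locate the heel edge and the head gap.

Run:
```python
from h import *
u=np.array([.739,-.674,0]);v=np.array([.674,.739,0]);o=np.array([556,179,0])
S=lambda a,b:(210+a/3.3,200+b/3.3)
T=lambda a,b:(170+(a-396)/3.3,180+b/3.3)
def L(n,X):X=X-o;print(n,X@u,X@v,X[2])
L("heelL",ray("scene",S(158,427),36));L("heelR",ray("scene",S(275,407),36))
L("topL",ray("scene",S(147,343),111));L("topR",ray("scene",S(272,322),111))
L("headR",ray("top",T(712,166),46));L("headmid",ray("top",T(650,138),46))
L("barinL",ray("top",T(650,84),48));L("barinR",ray("top",T(755,150),48));L("leafRcorner",ray("top",T(752,180),36))
L("platR",ray("scene",S(300,390),36));L("platL",ray("scene",S(135,417),36))
```

```text
heelL -10.987470830797527 38.86426543373521 36.0
heelR -11.148247786751384 -32.815802765302664 36.0
topL -14.051454938407854 39.233607296269895 111.0
topR -13.677086351530518 -33.93466437112539 111.0
headR 156.20143194961693 -34.310196277005595 46.000000000000114
headmid 149.58878752635636 14.726825206699338 46.0
barinL 182.60457322627965 39.103256707495845 48.0
barinR 181.83086010838747 -53.21617878083547 48.0
leafRcorner 165.5276742265012 -60.97333223008647 35.999999999999886
platR -1.143459100897423 -50.183338620719105 36.0
platL -0.13368299588302598 51.71641625122296 36.0
```

Emit:
{"name": "arm_command", "arguments": {"targets": [[[0.6,50,-1,0,0],[0.6,100,-1,0,0],[0.6,125,-1,0,0],[0.6,137,-1,0,0],[0.6,137,-1,0,0]]]}}

```text
clock: 18.45
ee_pos: [494.8, 238.2, 20.7]
ee_rot: [0.577, 1.493, -0.578]
ft_force: [-0.4, 0.7, 1.1]
opening: 0.4
```

Emit:
{"name": "arm_command", "arguments": {"targets": [[[0.6,0,0,15,0],[0.6,0,0,30,0],[0.6,0,0,43,0],[0.6,0,0,50,0],[0.6,0,0,54,0]]]}}

```text
clock: 19.08
ee_pos: [534.6, 202.2, 21.1]
ee_rot: [0.577, 1.493, -0.577]
ft_force: [-0.7, -0.6, 0.1]
opening: 0.401
```

Emit:
{"name": "arm_command", "arguments": {"targets": [[[0.6,0,0,3,0],[0.6,0,0,6,0],[0.6,0,0,9,0],[0.6,0,0,12,0],[0.6,0,0,15,0]]]}}

```text
clock: 19.7
ee_pos: [545.3, 192.7, 21.1]
ee_rot: [0.576, 1.493, -0.576]
ft_force: [-1.3, 2.4, 1.9]
opening: 0.401
```

Emit:
{"name": "arm_command", "arguments": {"targets": [[[0.6,0,0,4,0],[0.6,0,0,8,0],[0.6,0,0,12,0],[0.6,0,0,16,0],[0.6,0,0,20,0]]]}}

```text
clock: 20.32
ee_pos: [560.4, 178.9, 21.1]
ee_rot: [0.576, 1.493, -0.576]
ft_force: [-2.5, 2.1, -0.2]
opening: 0.397
```

Emit:
{"name": "arm_command", "arguments": {"targets": [[[0.6,0,0,1,0],[0.6,0,0,2,0],[0.6,0,0,3,0],[0.6,0,0,3,0]]]}}

```text
clock: 20.82
ee_pos: [562.2, 177.3, 21.1]
ee_rot: [0.576, 1.493, -0.576]
ft_force: [-3.8, 3.3, 1.3]
opening: 0.398
```

Emit:
{"name": "arm_command", "arguments": {"targets": [[[0.6,0,0,1,0],[0.6,0,0,2,0],[0.6,0,0,3,0],[0.6,0,0,3,0]]]}}

```text
clock: 21.32
ee_pos: [562.4, 177.6, 21.1]
ee_rot: [0.576, 1.497, -0.574]
ft_force: [-10.5, 8.9, 2.7]
opening: 0.402
```

Emit:
{"name": "arm_command", "arguments": {"targets": [[[0.6,0,0,1,0],[0.6,0,0,2,0],[0.6,0,0,2,0]]]}}

```text
clock: 21.7
ee_pos: [562.7, 177.9, 21.2]
ee_rot: [0.576, 1.499, -0.572]
ft_force: [-13.4, 11.9, 3.5]
opening: 0.402
```

Emit:
{"name": "arm_command", "arguments": {"targets": [[[0.6,0,0,-4,0],[0.6,0,0,-10,0],[0.6,0,0,-40,0],[0.6,-40,0,-60,0],[0.6,-100,0,-60,0]]]}}

```text
clock: 22.32
ee_pos: [519.9, 214.1, 121.1]
ee_rot: [0.573, 1.495, -0.577]
ft_force: [0.5, -0.4, 0.9]
opening: 0.396
```

Emit:
{"name": "arm_command", "arguments": {"targets": [[[0.6,-60,0,0,0],[0.6,-120,0,0,0],[0.6,-180,0,0,0],[0.6,-240,0,0,0],[0.6,-300,0,0,0]]]}}

```text
clock: 22.95
ee_pos: [521.9, 213.0, 423.5]
ee_rot: [0.577, 1.491, -0.578]
ft_force: [1.2, 0.2, 0.7]
opening: 0.402
```

Emit:
{"name": "arm_command", "arguments": {"targets": [[[0.6,0,-40,40,0],[0.6,0,-80,80,0],[0.6,0,-120,120,0],[0.6,0,-160,160,0],[0.6,0,-200,200,0]]]}}

```text
clock: 23.58
ee_pos: [535.2, -71.3, 421.4]
ee_rot: [0.577, 1.491, -0.578]
ft_force: [0.9, -0.0, -0.7]
opening: 0.396
```

Emit:
{"name": "arm_command", "arguments": {"targets": [[[0.6,0,-40,30,0],[0.6,0,-80,60,0],[0.6,0,-120,90,0],[0.6,0,-120,90,0],[0.6,0,-120,90,0]]]}}

```text
clock: 24.2
ee_pos: [521.3, -217.8, 421.2]
ee_rot: [0.577, 1.493, -0.577]
ft_force: [-0.1, 0.9, -0.0]
opening: 0.397
```

Run:
```python
from h import *
t=robot.read_state();print(t["ee_pos"],t["ft_force"],t["clock"])
a=robot.camera("scene")[:,:,::-1];cv2.imwrite("pics/s9.png",a)
b=robot.camera("top")[:,:,::-1];cv2.imwrite("pics/t9.png",b)
a=cv2.resize(a[225:355,225:325],None,fx=4,fy=4,interpolation=3);b=cv2.resize(b[195:325,180:280],None,fx=4,fy=4,interpolation=3)
cv2.imwrite("pics/c9.png",np.hstack([a,b]))
```

```text
[ 521.34  -217.766  421.183] [-0.149  0.879 -0.034] 24.2
```

View pics/c9.png

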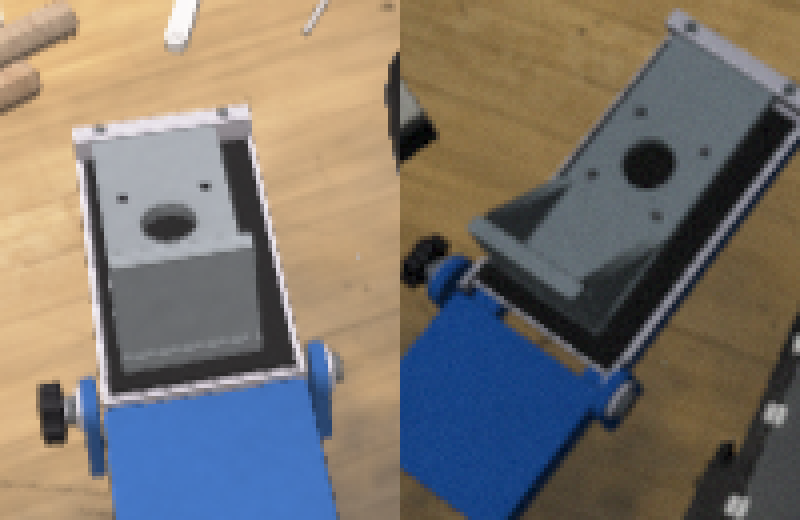

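Run:
```python
from h import *
u=np.array([.739,-.674,0]);v=np.array([.674,.739,0]);o=np.array([556,179,0])
S=lambda a,b:(225+a/4,225+b/4)
T=lambda a,b:(180+(a-400)/4,195+b/4)
def L(n,X):X=X-o;print(n,(X@u).round(1),(X@v).round(1));return np.array([X@u,X@v])
ang=lambda n,a,b:print("   ",n,np.degrees(np.arctan2(*(b-a)[::1])).round(1))
a=L("heelL",ray("scene",S(122,374),36));b=L("heelR",ray("scene",S(260,348),36));ang("heel",b,a)
a=L("soleTopL",ray("scene",S(108,268),111));b=L("soleTopR",ray("scene",S(254,242),111));ang("soletop",b,a)
a=L("leaf near L",ray("scene",S(108,402),36));b=L("leaf near R",ray("scene",S(300,374),36));ang("leafnear",b,a)
a=L("topheelR",ray("top",T(600,333),36));b=L("topheadR",ray("top",T(774,98),46));ang("redge",a,b)
a=L("soleL",ray("top",T(470,228),111));b=L("soleR",ray("top",T(578,296),111));ang("sole",b,a)
a=L("leafR heel",ray("top",T(609,370),36));b=L("leafR far",ray("top",T(800,130),36));ang("leafR",a,b)
a=L("barL",ray("top",T(672,38),48));b=L("barR",ray("top",T(798,106),48));ang("bar",b,a)
# sole edges by mask line fit in top/scene: lower sole edge, scene
im=cv2.imread("pics/s9.png");g=cv2.cvtColor(im,6).astype(float)
# dark gap columns: row of strongest drop below sole, and bar/leaf near rim
for nm,r0,r1,sg in (("heel",305,322,-1),("soletop",280,298,-1),("rim->",316,330,1)):
    P_=[]
    for c in range(257,287):
        d=np.diff(cv2.GaussianBlur(g,(3,3),0)[r0:r1,c])*sg;k=int(d.argmax());
        if 0<k<len(d)-1:
            den=d[k-1]-2*d[k]+d[k+1];k=k+.5*(d[k-1]-d[k+1])/den if den else k
        P_.append((c,r0+k+.5))
    l=cv2.fitLine(np.float32(P_),cv2.DIST_HUBER,0,.01,.01).ravel();f=lambda c:(c,l[3]+(c-l[2])*l[1]/l[0])
    z=111 if nm=="soletop" else 36
    a=L(nm,ray("scene",f(257),z));b=L(nm,ray("scene",f(287),z));ang(nm,b,a)
```

```text
heelL 18.5 40.5
heelR 20.3 -31.2
    heel -1.4
soleTopL 18.7 40.9
soleTopR 20.5 -31.8
    soletop -1.4
leaf near L 1.6 49.4
leaf near R -1.6 -48.2
    leafnear 1.9
topheelR 23.5 -31.1
topheadR 187.9 -33.7
    redge 90.9
soleL 22.6 36.7
soleR 24.4 -33.1
    sole -1.5
leafR heel 9.8 -48.0
leafR far 182.6 -55.1
    leafR 92.4
barL 185.9 38.6
barR 190.8 -48.9
    bar -3.2
heel 22.5 37.0
heel 14.0 -23.9
    heel 7.9
soletop 18.9 31.0
soletop 19.2 -28.6
    soletop -0.3
rim-> 7.1 38.7
rim-> 6.5 -22.7
    rim-> 0.5
```

Run:
```python
from h import *
u=np.array([.739,-.674,0]);v=np.array([.674,.739,0]);o=np.array([556,179,0])
for n,f,(x0,x1,y0,y1) in (("scene","s9",(225,330,225,360)),("top","t9",(180,290,190,325))):
    g=cv2.cvtColor(cv2.imread(f"pics/{f}.png")[y0:y1,x0:x1],6);g=cv2.resize(g,None,fx=4,fy=4,interpolation=3)
    L=cv2.createLineSegmentDetector(0).detect(g)[0][:,0]
    for l in L:
        if np.hypot(l[2]-l[0],l[3]-l[1])<75: continue
        p=((l+.5)/4-.5).reshape(2,2)+[x0,y0]
        for z in(36,46,48,111):
            w=[(ray(n,q,z)-o) for q in p];w=np.array([[a@u,a@v] for a in w]);d=w[1]-w[0]
            if z==36: print(n,l.round(),end=" ")
            yaw=(np.degrees(np.arctan2(d[1],d[0]))+45)%90-45
            print(f"| z{z} ({w[0][0]:.0f},{w[0][1]:.0f})-({w[1][0]:.0f},{w[1][1]:.0f}) {yaw:.1f}",end=" ")
        print()
```

```text
scene [245. 132. 297. 370.] | z36 (190,-49)-(2,-47) -0.7 | z46 (179,-48)-(-7,-46) -0.7 | z48 (176,-47)-(-8,-45) -0.7 | z111 (104,-40)-(-65,-38) -0.7 
scene [110. 400.  83. 157.] | z36 (4,49)-(190,46) -0.8 | z46 (-5,49)-(179,46) -0.8 | z48 (-7,49)-(176,46) -0.8 | z111 (-64,49)-(104,47) -0.8 
scene [ 93. 157. 111. 296.] | z36 (189,40)-(75,41) -0.6 | z46 (177,40)-(65,42) -0.6 | z48 (175,41)-(63,42) -0.6 | z111 (103,41)-(1,42) -0.6 
scene [ 98. 354.  99. 434.] | z36 (36,52)-(-17,56) -4.8 | z46 (26,52)-(-26,56) -4.8 | z48 (24,52)-(-27,56) -4.8 | z111 (-35,51)-(-83,55) -4.8 
scene [295. 365. 113. 395.] | z36 (6,-46)-(7,47) -0.7 | z46 (-3,-45)-(-2,47) -0.7 | z48 (-5,-45)-(-4,47) -0.7 | z111 (-62,-37)-(-61,47) -0.7 
scene [238. 234. 217. 135.] | z36 (107,-32)-(192,-33) -0.2 | z46 (97,-31)-(180,-32) -0.2 | z48 (95,-31)-(178,-31) -0.2 | z111 (29,-24)-(105,-25) -0.2 
scene [ 89. 475.  79. 381.] | z36 (-41,63)-(20,63) -0.3 | z46 (-50,63)-(11,63) -0.3 | z48 (-51,63)-(9,63) -0.3 | z111 (-104,62)-(-49,62) -0.3 
scene [413. 227. 380.  85.] | z36 (90,-128)-(215,-136) -3.7 | z46 (80,-126)-(203,-134) -3.7 | z48 (78,-125)-(201,-133) -3.7 | z111 (14,-111)-(126,-118) -3.7 
scene [262. 346. 252. 232.] | z36 (23,-32)-(107,-40) -5.7 | z46 (13,-31)-(96,-39) -5.7 | z48 (12,-30)-(94,-39) -5.7 | z111 (-47,-24)-(29,-31) -5.7 
scene [113. 268. 214. 253.] | z36 (96,38)-(95,-17) -1.4 | z46 (86,38)-(85,-16) -1.4 | z48 (84,38)-(83,-16) -1.4 | z111 (20,39)-(18,-11) -1.4 
top [269. 327. 333. 241.] | z36 (56,-53)-(116,-54) -0.6 | z46 (55,-56)-(114,-57) -0.6 | z48 (54,-56)-(114,-57) -0.6 | z111 (45,-75)-(100,-75) -0.6
```

```bash
python3 -c "
from cell import robot
print(robot.close_job(),robot.read_state()['clock'])"
```

```text
the job is handed in; nothing more can be done
the job is handed in; nothing more can be done
```

The bracket is lying on its back on the leaf, with its head end against the end stop, and the job is handed in. It took about 24 s of the 51 s allowed.

**What I did:** I tipped the bracket over with two fingertips at about 2 to 5 N, and the leaf went down with it. I then pressed until the reading rose to about 39–41 N at a hard stop. After that I slid the bracket about 30 mm along the leaf by pushing on its sole. It met the stop at about 18 N, and I backed the arm well clear.

**Last checks:**
- **Level:** the leaf edges in the scene view fit the level plane. I have no direct angle reading.
- **Snug:** the heel measures about 19–20 mm past the hinge axis, which puts the head at about 190 mm, the stop's distance. No gap shows in either view.
- **Square:** the leaf's edges measure -0.7° and the bracket's -0.2° to -1.4°, so it is square within what I could measure. Some rougher edge readings disagreed by several degrees, and I put that down to occlusion and mixed planes.
- **Sideways position:** the bracket lies about 4 mm off the leaf's centre line.
- **Bystanders:** no move was made at bench level near the bolt, nut, file or block. I did not measure them again at the end.

**Two things that disagreed:**
- The fingertips looked about 30 mm farther back than the stated TCP-to-tip distance, so I went by the images and the contact force.
- The final press peaked at 39 N vertically, about 41 N overall, with a sideways component of about 13 N. That was at the fingertips, as far as I could see. The 40 N limit applies to the arm or gripper body, so the margin was thin if any of it was carried there.

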